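Pop and open the bead case

TASK

Open the bead case on the craft table: press the orange release tab so that the blue lid springs up, then push the lid back until it is fully open and stays open by itself. Only touch the case, no need to grip anything, and leave the glue bottle, the bead jar and the pencil pot standing where they are.

Things in the scene. Friction and masses are not known exactly. Their poses are not given: they have to be found in the camera images.
- bead_case: White plastic bead tray on an 8 mm plywood board (215 x 180 mm), all fixed to the table. Tray 130 mm (its x) by 160 mm (its y), rim 50 mm above the table. Origin: on the table under the middle of the tray; z up. Its -x side is the front, where the orange tab projects; the lid's hinge runs along y over the rear (+x) rim. Its yaw varies widely.
- tab_pad (a point): Point to press, on top of the orange tab: in the case's frame 97 mm in front of (-x) the origin, 50 mm high when up. The pad is flat, 73 to 118 mm in front of the origin, 46 mm wide (y), free from above. Behind it an upright catch rises to 64.5 mm, 68 to 73 mm in front of the origin, its nose reaching over the lid. White cheeks flank the pad lower down, up to 40 mm high.
- tab (a joint): Rocking angle of the tab (rad): 0 up, 0.25 fully pressed (stop), reached by pressing straight down about 7 mm at tab_pad. Pivot along the case's y, 68 mm in front of the origin, 28 mm high. A spring returns it: about 2 N to start, 6 N at the stop. The nose lets go of the lid at about 0.17.
- lid (a joint): Opening of the blue lid (rad): 0 shut and latched, 1.85 at its stop, leaning back past upright. Once released, a damped spring leaf under its rear lifts it to 0.9 in about a second and it rests there. From there it swings lightly (under 1 N at its front edge): let go before upright it falls back to 0.9; beyond about 1.6 it falls back on to its stop and stays.
- lid_edge (a point): Middle of the lower front edge of the blue lid. The lid is a flat plate 130 mm (from hinge to this edge) by 160 mm wide and 8 mm thick, 100 g. In the case's frame, shut: 65 mm in front of the origin at height 50 mm; resting at 0.9 rad: 16 mm in front of the origin at height about 152 mm.
- lid_hinge (a point): Middle of the lid's hinge line: in the case's frame 65 mm behind (+x) the origin, height 50 mm; the hinge axis is the case's y.
- glue_bottle: Loose white glue bottle with red cap, 44 mm diameter, 110 mm tall, standing beside the case; origin at the centre of its underside. To be left alone.
- bead_jar: Loose glass jar with brass-coloured cap, 60 mm diameter, 80 mm tall, beside the case; origin at the centre of its underside. To be left alone.
- pencil_pot: Loose green pot of pencils, 70 mm diameter, pot 90 mm and pencils about 140 mm tall, beside the case; origin at the centre of its underside. To be left alone.

How it is judged:
By the outcome, as a careful person would: the job done as asked, in the order asked, and still so for the second after the job is handed in, with the robot touching nothing.
It also fails if it takes over 38 s, if anything falls off the work surface, if the arm or the gripper's body presses on something with over 40 N, if the wrist force passes 120 N, or if a joint passes its speed limit or range.

ROBOT

A 6-joint arm with a two-finger parallel gripper is mounted at the origin on the work surface. World frame = base frame: x ahead of the robot, y to its left, z up, the work surface at z = 0. Lengths are in m, angles in rad, forces in N, time in s.
With the tool pointing down it reaches from about 0.375 to 0.975 m from the base axis. Payload 3.8 kg.
Tool frame: the origin (TCP) lies midway between the tips of the shut fingers; the grasp point (between the pads) lies 19 mm behind it; x points along the fingers, y is the direction in which the jaws open and shut, and the axes are right-handed (so a half turn about x gives the same grasp; the last joint's range is limited). The gripper opens to 88 mm and grips with 3 to 60 N. Pads are 18 mm wide; open, the fingers measure 123 mm over their backs; the gripper's body (75 mm by 187 mm) begins 45 mm behind the grasp point.
Start: joints at [-1.294, 0.264, 1.604, -0, 1.274, -0.037], TCP at [0.208, -0.642, 0.207] pointing down, gripper open.
Joint ranges: [-2.63, 2.63], [-0.94, 2.18], [0.31, 2.57], [-1.31, 4.45], [0, 2.66], [-2.55, 2.55]. Speed limits (rad/s): [2.57, 2.57, 3.14, 3.14, 3.14, 3.14].

INTERFACE

Orientations are given as a rotation vector (axis times angle).
In Python, from cell import manip, inverse_kinematics, cams, order gives the robot as it stands. Calls block until the motion is done:
- manip.move_pose(position, orientation): joint-space move of the TCP to a pose.
- manip.move_linear(position, rate=0.15, rot=None): straight line of the TCP; rot=None keeps the orientation; rate is the mean speed in m/s.
- manip.set_joints(angles): joint-space move.
- manip.set_gripper(opening, force=None): finger opening in m; force is the grip in N (None keeps the last); returns when the fingers have stopped.
- manip.dwell(seconds).
- inverse_kinematics(position, orientation): joint angles nearest the present ones, or None.
- manip.state(): the state.
- cams.capture(name): name is "scene" or "top" or "wrist"; returns a dict with "image" (384x512x3 uint8, blue, green, red), "z_map" (384x512 float32, m along the optical axis (not along the pixel's ray), 0 where there is no reading), "intrinsics" (3x3 intrinsics, pixels), "position" and "orientation" of the camera in the world; the wrist camera has in their place "T_tool_cam" (4x4, takes a point from camera to tool coordinates, whose origin is the TCP and whose axes are the tool frame's). Camera axes: x right, y down, z forward; pixel columns grow to the right and rows downward; lengths in m; the calibration is good to about 2 mm. A picture is of the moment at which its call begins: read the wrist's pose just before it.
A pose or a line that the arm cannot do raises manip.IKError and nothing moves.
- order.close_job(): hands the job in, once; it reports no verdict.
The state is a dict: "clock": time; "joint_pos": joint angles; "joint_velocities": joint speeds; "tau": joint torques, N m; "tool_pos": TCP position; "tcp_rot": TCP orientation; "contact_force": force on the tool from outside, world axes, zero at the start; "moment": the same for the moment, N m; "gripper_width": finger opening in m.
Only numpy, scipy, OpenCV 4.12 (cv2) and the standard library are available. Lean on these libraries where they do the work, as an engineer would, in place of code of your own. Each camera call takes 0.05 s, during which the arm holds its last target. There are 200 camera calls.

## Working session

There is one attempt and no reset: what is moved stays moved. The work goes in short steps, each a Python script; the robot and the scene stay as the last script left them, time stands still between calls to the robot, and variables do not carry over. Pictures are saved under pics/ and viewed, about 8 in all and at most 12, crops included, and the job is handed in when it is done.

```bash
mkdir -p pics; ls; cat > h.py <<'E'
import numpy as np, cv2
from scipy.spatial.transform import Rotation as R
from cell import manip, inverse_kinematics, cams, order
def cap(n):
    c=cams.capture(n); cv2.imwrite
    return c
def cloud(c):
    K=c["intrinsics"]; z=c["z_map"]; v,u=np.indices(z.shape)
    P=np.stack([(u-K[0,2])/K[0,0]*z,(v-K[1,2])/K[1,1]*z,z],-1)
    o=np.asarray(c["orientation"],float)
    M=o if o.shape==(3,3) else R.from_rotvec(o).as_matrix()
    W=P@M.T+np.asarray(c["position"]); W[z==0]=np.nan
    return W
E
python3 - <<'E'
from h import *
s=manip.state(); print(s["clock"],s["tool_pos"],s["tcp_rot"])
ims=[]
for n in ("top","scene"):
    c=cams.capture(n); print(n,c["position"],c["orientation"]); np.savez(n+".npz",**c)
    ims.append(c["image"])
cv2.imwrite("pics/a.png",ims[0]);cv2.imwrite("pics/b.png",ims[1])
E
```

```text
pics
0.0 [ 0.20813699 -0.64131837  0.20570624] [ 2.05271697  0.3269791  -2.05323073]
top [ 0.51814745 -0.03285425  0.81145044] [-2.16507872  2.1526965  -0.07335328]
scene [ 1.07316834 -0.03390599  0.7050764 ] [-1.87238036 -1.83371233  0.62115352]
```

View pics/a.png

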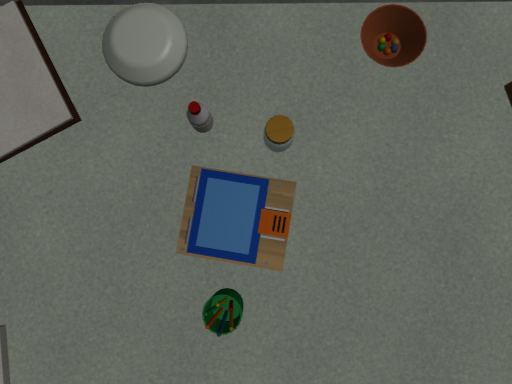

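View pics/b.png

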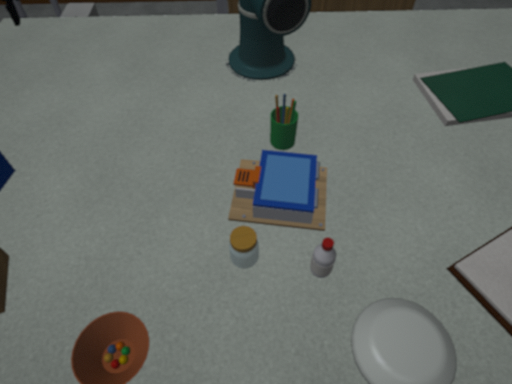

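The top view shows the case near (228,216), the orange tab at (277,223), the glue bottle at (200,115), the jar at (280,132) and the pot at (223,311). The scene view agrees.

```bash
python3 - <<'E'
from h import *
c=dict(np.load("top.npz")); W=cloud(c); hsv=cv2.cvtColor(c["image"],cv2.COLOR_BGR2HSV)
K=c["intrinsics"]; M=R.from_rotvec(c["orientation"]).as_matrix(); p=c["position"]
def ray(u,v,z):
    d=M@np.array([(u-K[0,2])/K[0,0],(v-K[1,2])/K[1,1],1]); return p+d*(z-p[2])/d[2]
roi=np.zeros(hsv.shape[:2],np.uint8); roi[160:280,170:305]=1
H,S,V=cv2.split(hsv)
def big(m):
    cs,_=cv2.findContours((m*255).astype(np.uint8),cv2.RETR_EXTERNAL,cv2.CHAIN_APPROX_NONE); return max(cs,key=cv2.contourArea)
b=big((H>100)&(H<125)&(S>130)&(roi>0)); box=cv2.boxPoints(cv2.minAreaRect(b))
Q=np.array([ray(*q,.058) for q in box]); print(Q, np.linalg.norm(Q-np.roll(Q,1,0),axis=1))
lc=Q.mean(0)
o=big((H<12)&(S>190)&(roi>0)); ob=cv2.boxPoints(cv2.minAreaRect(o)); T=np.array([ray(*q,.05) for q in ob]); tc=T.mean(0)
print("lid c",lc,"tab c",tc,np.linalg.norm(T-np.roll(T,1,0),axis=1))
e=Q-np.roll(Q,1,0); sh=e[np.argmin(np.linalg.norm(e,axis=1))]; x=sh[:2]/np.linalg.norm(sh[:2])
if x@(lc-tc)[:2]<0:x=-x
yaw=np.arctan2(x[1],x[0]); print("yaw",yaw,"yaw tab",np.arctan2(*(lc-tc)[1::-1]),"d",np.linalg.norm((lc-tc)[:2]))
m=np.zeros_like(roi);cv2.drawContours(m,[b],-1,1,-1); print("lid depth z",np.nanmedian(W[m>0][:,2]), np.nanmean(W[m>0],0))
for n,u,v,z in (("bottle",194,107,.11),("jar",280,129,.08),("pot",223,311,.09)):
    w=ray(u,v,z); d=R.from_euler('z',-yaw).apply(w-lc); print(n,w,"case frame",d[:2], W[v,u])
E
```

```text
[[ 0.47726267  0.1154089   0.058     ]
 [ 0.6359345   0.09140015  0.058     ]
 [ 0.61388749 -0.03816261  0.058     ]
 [ 0.45680431 -0.01189252  0.058     ]] [0.12893486 0.16047795 0.13142518 0.1592647 ]
lid c [0.54597224 0.03918848 0.058     ] tab c [ 0.51480894 -0.06497543  0.05      ] [0. 0. 0. 0.]
yaw 1.4114507988241425 yaw tab 1.2800959748409348 d 0.10872566745273621
lid depth z 0.059563001110672475 [0.54497948 0.03956712 0.05954465]
bottle [0.73753736 0.09739846 0.11      ] case frame [ 0.08786857 -0.17990195] [0.73764387 0.0974617  0.10965947]
jar [ 0.70485525 -0.05809315  0.08      ] case frame [-0.07083891 -0.17230605] [ 0.70435184 -0.0580251   0.08197215]
pot [0.37607709 0.04195295 0.09      ] case frame [-0.02422816  0.16818145] [0.3593327  0.05076972 0.00496996]
```

```bash
cat >> h.py <<'E'
O=np.array([.5455,.0394,0]); YAW=1.411
C=R.from_euler('z',YAW)
def w(x,y,z): return O+C.apply([x,y,z])
def ori(s):
    x=np.array([0,0,-1.]); y=s*C.apply([0,1,0]); return R.from_matrix(np.stack([x,y,np.cross(x,y)],1)).as_rotvec()
E
python3 - <<'E'
from h import *
best=None
for s in (1,-1):
    qs=[inverse_kinematics(w(*p),ori(s)) for p in ((-.104,0,.16),(-.104,0,.042),(-.06,0,.14),(.08,0,.14))]
    print(s,[None if q is None else np.round(q,2) for q in qs])
    if all(q is not None for q in qs):
        k=max(abs(q[5]) for q in qs)
        if best is None or k<best[0]: best=(k,s)
s=best[1]; print("use",s); open("s.txt","w").write(str(s))
manip.set_gripper(0.0)
manip.move_pose(w(-.104,0,.16),ori(s))
st=manip.state(); c=cams.capture("wrist"); cv2.imwrite("pics/c.png",c["image"])
print(st["clock"],st["tool_pos"],w(-.104,0,.16),st["contact_force"])
# orange pad from the wrist depth and the top camera
T=np.eye(4);T[:3,:3]=R.from_rotvec(st["tcp_rot"]).as_matrix();T[:3,3]=st["tool_pos"];A=T@c["T_tool_cam"]
c["position"]=A[:3,3];c["orientation"]=A[:3,:3]
t=dict(np.load("top.npz"))
for n,k in (("wrist",c),("top",t)):
    h=cv2.cvtColor(k["image"],cv2.COLOR_BGR2HSV); W=cloud(k)
    m=(h[...,0]<20)&(h[...,1]>170)&(h[...,2]>90)&(np.abs(W[...,2]-.05)<.012)
    L=C.inv().apply(W[m]-O); L=L[(np.abs(L[:,1])<.05)&(L[:,0]<-.05)&(L[:,0]>-.14)]
    print(n,len(L),np.percentile(L,[2,50,98],axis=0).round(4))
E
```

```text
1 [None, None, None, None]
-1 [array([-0.17,  0.03,  1.96,  0.  ,  1.15, -0.01]), array([-0.17,  0.16,  2.06,  0.  ,  0.92, -0.01]), array([-0.08,  0.06,  1.97,  0.  ,  1.11,  0.08]), array([0.17, 0.12, 1.9 , 0.  , 1.12, 0.33])]
use -1
3.7583 [ 0.52913435 -0.06409031  0.16012789] [ 0.52895182 -0.06327501  0.16      ] [1.11311995 0.30865674 0.42177818]
wrist 2055 [[-0.1175 -0.0203  0.0485]
 [-0.0953  0.0015  0.0499]
 [-0.0767  0.0238  0.0514]]
top 447 [[-0.1161 -0.0222  0.0474]
 [-0.0932  0.0002  0.0502]
 [-0.0733  0.022   0.0529]]
```

View pics/c.png

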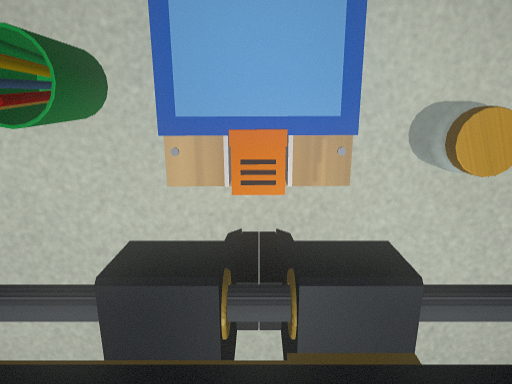

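The wrist picture shows the orange pad at (258,162), in line with the shut fingers at (259,235). Both cameras put the pad within about 2 mm of its given place, so I press now, in small steps with the force read at each.

```bash
python3 - <<'E'
from h import *
f0=manip.state()["contact_force"][2]
manip.move_linear(w(-.104,0,.056),rate=.1)
z=.051
while z>.0395:
    manip.move_linear(w(-.104,0,z),rate=.02); s=manip.state(); f=s["contact_force"][2]-f0
    print(round(z,4),round(s["tool_pos"][2],4),round(f,2))
    if f>7.5: break
    z-=.0015 if z>.045 else .0007
manip.dwell(.3); print(manip.state()["contact_force"]-0)
c=cams.capture("scene"); cv2.imwrite("pics/d.png",c["image"][100:300,150:400]); print(manip.state()["clock"])
E
```

```text
0.051 0.0509 -0.36
0.0495 0.0494 0.43
0.048 0.0479 0.11
0.0465 0.0463 -0.27
0.045 0.0449 0.04
0.0443 0.0442 -0.14
0.0436 0.0435 0.04
0.0429 0.0429 0.06
0.0422 0.0421 -1.2
0.0415 0.0414 0.09
0.0408 0.0408 -0.88
0.0401 0.0401 0.8
[-0.69781377  0.77949943 -0.044105  ]
8.5
```

View pics/d.png

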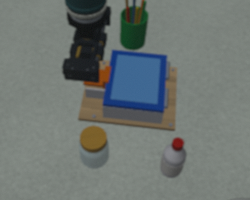

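No contact force showed and the lid stays shut in the picture (lid around (137,80)). I'll look from the wrist before doing anything more.

```bash
python3 - <<'E'
from h import *
st=manip.state(); c=cams.capture("wrist"); t=cams.capture("top")
print(st["gripper_width"],st["tool_pos"],C.inv().apply(st["tool_pos"]-O),st["contact_force"],st["moment"],st["tau"])
cr=cv2.resize(t["image"][150:290,160:320],(585,512),interpolation=cv2.INTER_CUBIC)
im=cv2.resize(c["image"],(800,600)); cv2.imwrite("pics/e.png",c["image"]); cv2.imwrite("pics/f.png",cr)
T=np.eye(4);T[:3,:3]=R.from_rotvec(st["tcp_rot"]).as_matrix();T[:3,3]=st["tool_pos"];A=T@c["T_tool_cam"]
c["position"]=A[:3,3];c["orientation"]=A[:3,:3]; W=cloud(c)
h=cv2.cvtColor(c["image"],cv2.COLOR_BGR2HSV)
m=(h[...,0]<20)&(h[...,1]>170)&(h[...,2]>90); L=C.inv().apply(W[m]-O); L=L[(np.abs(L[:,1])<.05)&(L[:,0]<-.05)&(L[:,0]>-.14)]
print(len(L),np.percentile(L,[2,25,50,75,98],axis=0).round(4))
K=c["intrinsics"]; p=np.linalg.inv(c["T_tool_cam"])@[0,0,0,1]; print("TCP pixel",(K@p[:3]/p[2])[:2],p[2])
E
```

```text
0.00029230007122108144 [ 0.52895641 -0.06329166  0.04011416] [-1.04015705e-01 -7.18613352e-06  4.01141631e-02] [ 0.10725327 -0.01922086  0.10069954] [-0.01188425 -0.10003734 -0.02892221] [-8.52623070e-04 -3.86595798e+01 -2.96479565e+01  6.08294271e-02
  1.56858779e-02 -1.33195496e-05]
6652 [[-0.1061 -0.0205  0.0489]
 [-0.093  -0.0111  0.0499]
 [-0.0805  0.0016  0.0507]
 [-0.0689  0.0144  0.0644]
 [-0.0621  0.0237  0.0657]]
TCP pixel [260.91688706 223.44100038] 0.18847673582964086
```

View pics/e.png

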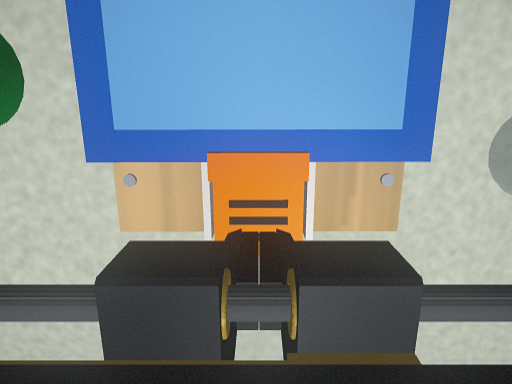

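View pics/f.png

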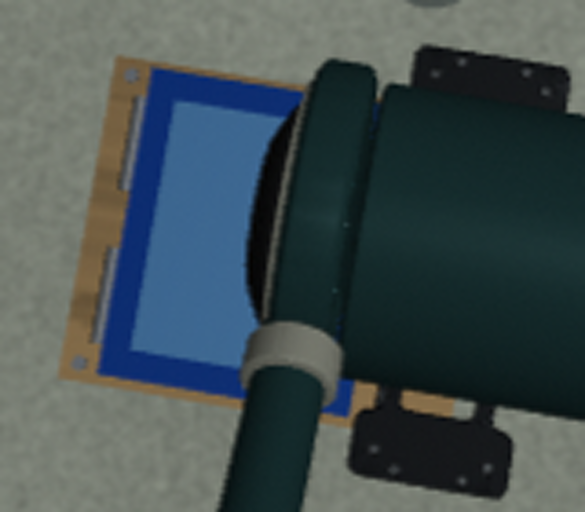

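The wrist picture shows the finger tips ending at about (259,232) over the front stripes of the pad, and the pad still up. The TCP should project to (261,223), so I check the tips' depth.

```bash
python3 - <<'E'
from h import *
st=manip.state(); c=cams.capture("wrist"); K=c["intrinsics"]; print(K[0,0],np.round(c["T_tool_cam"],4).tolist())
T=np.eye(4);T[:3,:3]=R.from_rotvec(st["tcp_rot"]).as_matrix();T[:3,3]=st["tool_pos"];A=T@c["T_tool_cam"]
k=dict(c);k["position"]=A[:3,3];k["orientation"]=A[:3,:3]; W=C.inv().apply((cloud(k)-O).reshape(-1,3)).reshape(384,512,3)
for u in (245,252,268,275):
  for v in range(222,262,4): print(u,v,c["image"][v,u],W[v,u].round(4),round(float(c["z_map"][v,u]),4))
E
```

```text
344.2904512278829 [[0.0013, -0.2598, 0.9656, -0.1777], [1.0, 0.0011, -0.001, -0.0011], [-0.0008, 0.9656, 0.2598, -0.0652], [0.0, 0.0, 0.0, 1.0]]
245 222 [62 71 85] [-0.0992  0.0082  0.0512] 0.1765
245 226 [ 41 142 234] [-0.1018  0.0083  0.05  ] 0.1783
245 230 [ 33 141 236] [-0.1044  0.0084  0.0491] 0.1799
245 234 [36 47 65] [-0.0962  0.0073  0.0749] 0.1529
245 238 [43 50 63] [-0.0965  0.0071  0.0788] 0.1492
245 242 [34 43 58] [-0.096   0.0069  0.0843] 0.1437
245 246 [36 44 59] [-0.0959  0.0067  0.0887] 0.1394
245 250 [37 44 56] [-0.0962  0.0066  0.0918] 0.1366
245 254 [36 43 55] [-0.0961  0.0065  0.0958] 0.1327
245 258 [33 38 47] [-0.096   0.0063  0.0994] 0.1291
252 222 [60 64 83] [-0.0991  0.0046  0.0514] 0.1763
252 226 [ 19 140 231] [-0.1018  0.0047  0.05  ] 0.1784
252 230 [ 40 143 238] [-0.1042  0.0047  0.0495] 0.1794
252 234 [29 43 58] [-0.0958  0.0042  0.076 ] 0.1517
252 238 [32 47 62] [-0.096   0.0041  0.0801] 0.1477
252 242 [36 43 57] [-0.0956  0.004   0.0853] 0.1426
252 246 [33 40 57] [-0.0963  0.0039  0.0879] 0.1403
252 250 [39 42 51] [-0.0962  0.0038  0.092 ] 0.1363
252 254
[... 444 characters left out ...]
0.0026  0.0877] 0.1405
268 250 [32 39 51] [-0.0961 -0.0025  0.0921] 0.1362
268 254 [34 39 49] [-0.0958 -0.0024  0.0964] 0.132
268 258 [33 43 48] [-0.096  -0.0023  0.0994] 0.1292
275 222 [68 73 85] [-0.0993 -0.0072  0.0508] 0.1769
275 226 [ 41 149 235] [-0.1015 -0.0072  0.0507] 0.1776
275 230 [ 50 153 248] [-0.1037 -0.0072  0.0508] 0.1781
275 234 [41 53 68] [-0.0964 -0.0061  0.0745] 0.1533
275 238 [36 46 59] [-0.0964 -0.0058  0.0791] 0.1488
275 242 [30 39 55] [-0.0957 -0.0056  0.085 ] 0.143
275 246 [26 35 49] [-0.0953 -0.0053  0.0901] 0.138
275 250 [31 41 51] [-0.0964 -0.0053  0.0915] 0.1368
275 254 [29 35 46] [-0.0962 -0.0051  0.0955] 0.133
275 258 [32 39 48] [-0.0961 -0.0049  0.0993] 0.1293
```

The fingers really end about 33 mm short of the nominal TCP: lowest finger point is at z≈0.074 with the TCP at 0.040. Their sideways position is right. Before going lower I need to know where the gripper body starts.

```bash
python3 - <<'E'
from h import *
st=manip.state(); c=cams.capture("wrist"); 
T=np.eye(4);T[:3,:3]=R.from_rotvec(st["tcp_rot"]).as_matrix();T[:3,3]=st["tool_pos"];A=T@c["T_tool_cam"]
k=dict(c);k["position"]=A[:3,3];k["orientation"]=A[:3,:3]; W=C.inv().apply((cloud(k)-O).reshape(-1,3)).reshape(384,512,3)
for u in (60,120,160,200,230,300,340): print(u,[(v,W[v,u].round(3).tolist()) for v in (236,244,256,270,282,290,310,330,350,370)])
E
```

```text
60 [(236, [-0.128, 0.136, 0.0]), (244, [-0.133, 0.136, 0.001]), (256, [-0.143, 0.138, -0.0]), (270, [-0.153, 0.139, 0.001]), (282, [-0.162, 0.141, 0.001]), (290, [-0.079, 0.045, 0.15]), (310, [-0.081, 0.042, 0.155]), (330, [-0.202, 0.147, -0.001]), (350, [-0.219, 0.15, -0.0]), (370, [-0.082, 0.034, 0.171])]
120 [(236, [-0.128, 0.095, 0.0]), (244, [-0.134, 0.096, -0.0]), (256, [-0.072, 0.031, 0.149]), (270, [-0.072, 0.029, 0.155]), (282, [-0.073, 0.028, 0.158]), (290, [-0.074, 0.027, 0.16]), (310, [-0.078, 0.028, 0.16]), (330, [-0.082, 0.028, 0.16]), (350, [-0.087, 0.029, 0.16]), (370, [-0.082, 0.024, 0.171])]
160 [(236, [-0.128, 0.068, 0.0]), (244, [-0.071, 0.024, 0.144]), (256, [-0.072, 0.023, 0.149]), (270, [-0.071, 0.02, 0.157]), (282, [-0.072, 0.02, 0.159]), (290, [-0.074, 0.02, 0.159]), (310, [-0.078, 0.02, 0.16]), (330, [-0.082, 0.02, 0.16]), (350, [-0.087, 0.021, 0.16]), (370, [-0.081, 0.017, 0.171])]
200 [(236, [-0.128, 0.041, 0.0]), (244, [-0.071, 0.015, 0.144]), (256, [-0.071, 0.014, 0.149]), (270, [-0.071, 0.013, 0.156]), (282, [-0.072, 0.012, 0.16]), (290, [-0.073, 0.012,
[... 374 characters left out ...]
), (350, [-0.103, 0.009, 0.141]), (370, [-0.082, 0.006, 0.17])]
300 [(236, [-0.107, -0.02, 0.05]), (244, [-0.071, -0.008, 0.144]), (256, [-0.072, -0.008, 0.148]), (270, [-0.072, -0.007, 0.156]), (282, [-0.072, -0.007, 0.159]), (290, [-0.074, -0.007, 0.16]), (310, [-0.078, -0.007, 0.16]), (330, [-0.082, -0.007, 0.16]), (350, [-0.087, -0.007, 0.16]), (370, [-0.081, -0.006, 0.171])]
340 [(236, [-0.128, -0.054, -0.0]), (244, [-0.071, -0.018, 0.143]), (256, [-0.071, -0.016, 0.15]), (270, [-0.071, -0.015, 0.156]), (282, [-0.072, -0.014, 0.159]), (290, [-0.073, -0.014, 0.16]), (310, [-0.078, -0.014, 0.16]), (330, [-0.082, -0.015, 0.16]), (350, [-0.087, -0.015, 0.16]), (370, [-0.083, -0.013, 0.17])]
```

The body edge is at z≈0.143, 70 mm above the tips, so the gripper's shape is as given. The whole gripper simply sits about 33 mm higher than the reported TCP. I carry on down, guided by force, with contact expected near a commanded z of 0.017.

```bash
python3 - <<'E'
from h import *
f0=manip.state()["contact_force"][2]
manip.move_linear(w(-.104,0,.025),rate=.05)
z=.022; n=0
while z>.004:
    manip.move_linear(w(-.104,0,z),rate=.02); s=manip.state(); f=s["contact_force"][2]-f0
    print(round(z,4),round(s["tool_pos"][2],4),round(f,2))
    if f>9: break
    z-=.001
manip.dwell(.5); s=manip.state(); print(s["contact_force"],s["clock"])
c=cams.capture("wrist"); d=cams.capture("scene")
cv2.imwrite("pics/g.png",np.vstack([cv2.resize(d["image"][100:300,150:406],(512,384))[:290],cv2.resize(c["image"],(512,300))]))
E
```

```text
0.022 0.022 -0.26
0.021 0.021 -1.59
0.02 0.02 -1.04
0.019 0.0189 -1.16
0.018 0.0183 1.1
0.017 0.0174 4.36
0.016 0.0166 4.08
0.015 0.0157 6.01
0.014 0.0149 6.76
0.013 0.0142 8.81
0.012 0.0133 9.43
[-4.29645231 -9.35885438  9.75732916] 12.45
```

View pics/g.png

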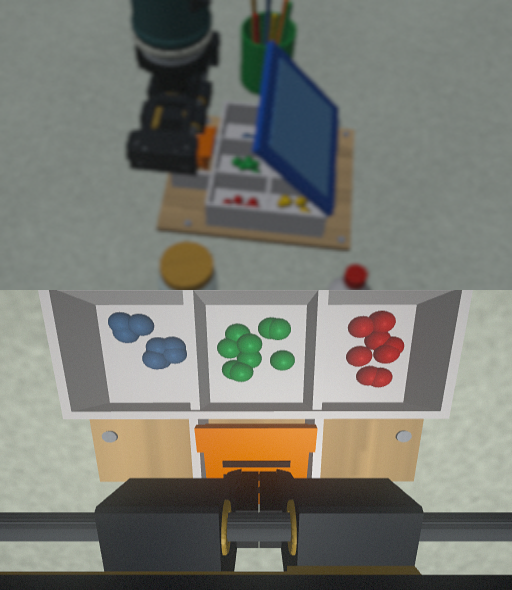

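The lid has sprung open (blue plate at (300,130) in the scene part; trays visible in the wrist part). Next I lift with a 32 mm tip offset and push the lid back.

```bash
python3 - <<'E'
from h import *
D=-.032
manip.move_linear(w(-.104,0,.14+D),rate=.1)
f0=manip.state()["contact_force"]
for x in (-.06,-.04,-.02,0,.02,.04,.055,.065,.074):
    manip.move_linear(w(x,0,.14+D),rate=.07); s=manip.state()
    print(x,C.inv().apply(s["contact_force"]-f0).round(2),round(s["clock"],2))
d=cams.capture("scene"); c=cams.capture("wrist"); print(manip.state()["clock"])
cv2.imwrite("pics/i.png",np.vstack([cv2.resize(d["image"][100:300,150:406],(512,384))[:290],cv2.resize(c["image"],(512,300))]))
E
```

```text
-0.06 [-0.63 -0.41  0.15] 14.43
-0.04 [ 0.48 -0.25 -0.06] 14.87
-0.02 [0.02 0.31 0.2 ] 15.3
0 [0.78 0.24 0.08] 15.73
0.02 [1.17 0.37 0.05] 16.17
0.04 [ 0.42  0.6  -0.53] 16.6
0.055 [0.7  0.05 0.1 ] 16.97
0.065 [ 0.53 -0.27 -0.42] 17.26
0.074 [ 0.4   0.11 -0.05] 17.53
17.6333
```

View pics/i.png

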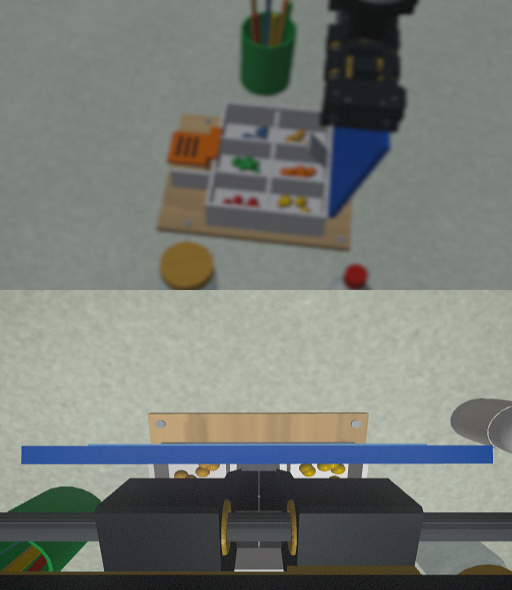

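The lid stands back, just ahead of the fingers (blue edge at row ~455 of the picture). I back off and check that it stays there, with the angle from the lid's points.

```bash
python3 - <<'E'
from h import *
D=-.032
manip.move_linear(w(.0,0,.14+D),rate=.1)
manip.move_linear(w(-.10,0,.18+D),rate=.15)
manip.move_linear(w(-.22,0,.30+D),rate=.2); manip.dwell(.5)
for n in ("scene","top"):
    c=cams.capture(n); h=cv2.cvtColor(c["image"],cv2.COLOR_BGR2HSV); W=C.inv().apply((cloud(c)-O).reshape(-1,3))
    m=((h[...,0]>100)&(h[...,0]<125)&(h[...,1]>130)).ravel(); L=W[m]; L=L[(np.abs(L[:,1])<.09)&(np.abs(L[:,0])<.2)&(L[:,2]>.06)&(L[:,2]<.25)]
    print(n,len(L),np.percentile(L,[2,50,98],axis=0).round(3).tolist())
    q=np.percentile(np.arctan2(L[:,2]-.05,.065-L[:,0]),[10,50,90]); print("angle",q)
    for nm,p in (("bottle",(.7375,.0974,.11)),("jar",(.7049,-.058,.08)),("pot",(.376,.042,.09))):
        G=c["orientation"]; M=R.from_rotvec(G).as_matrix(); a=c["intrinsics"]@(M.T@(np.array(p)-c["position"])); print(nm,"expected px",(a/a[2])[:2].round())
    if n=="top": t=c
    else: d=c
s=manip.state(); print(s["clock"],s["contact_force"])
cv2.imwrite("pics/j.png",np.hstack([cv2.resize(d["image"][80:300,150:370],(400,400)),cv2.resize(t["image"][80:350,120:390],(400,400))]))
E
```

```text
scene 1538 [[0.07, -0.078, 0.063], [0.089, -0.012, 0.129], [0.106, 0.074, 0.176]]
angle [1.85498657 1.86335708 1.89414905]
bottle expected px [326. 242.]
jar expected px [241. 237.]
pot expected px [283. 117.]
top 3535 [[0.069, -0.077, 0.063], [0.088, 0.001, 0.131], [0.106, 0.077, 0.176]]
angle [1.83841809 1.85108395 1.872494  ]
bottle expected px [194. 107.]
jar expected px [280. 129.]
pot expected px [223. 311.]
20.9917 [ 0.96986788 -0.64831225  0.27847653]
```

View pics/j.png

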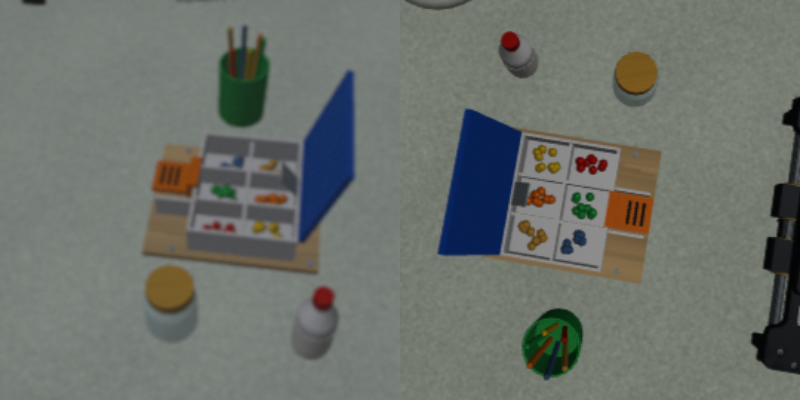

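The lid stands at about 1.85 rad by itself. The bottle (top view at (518,50)), jar (636,75) and pot (552,342) are upright and where they were, and the arm is clear of everything.

```bash
python3 -c "
from h import *
order.close_job(); print(manip.state()['clock'])"
```

```text
the job is handed in; nothing more can be done
the job is handed in; nothing more can be done
```

I pressed the orange tab, the lid sprang up, and I pushed it back with the shut fingers. After backing off, I handed the job in at about 21 s of the 38 s allowed.

**Last checks, with the arm clear:**
- **Lid:** it stands at its stop by itself. The angle measured 1.86 rad from the scene camera and 1.85 rad from the top camera, against 1.85 given.
- **Other things:** the glue bottle, bead jar and pencil pot look upright and unmoved in both views.
- **Forces:** contact force stayed at about 10 N vertically (9 N sideways) on the tab and about 1 N on the lid.

**One disagreement:** my first press touched nothing. The finger tips sit about 32 mm behind the TCP that the robot reports. The wrist camera's depth reading showed this, and the height at which the tab was first felt confirmed it. I allowed for that offset in the rest of the work.

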